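Set the prop leg of a laptop stand and squeeze its cam lever closed

TASK

Draw the sprung prop leg of the laptop stand out until its pointer lines up with the marker clip on the scale, and with the leg held there against its spring squeeze the cam lever fully closed against its block; do not close the lever before the pointer is at the clip. Finish while still holding: keep the leg at the mark with the lever squeezed shut between the fingers and do not let go. Leave the mug, plant, mouse and pen pot alone.

Things in the scene. Friction and masses are not known exactly. Their poses are not given: they have to be found in the camera images.
- stand: Aluminium laptop stand lying folded, fixed to the desk. Origin on the desk, mid-channel (70 x 320 mm, walls 20 mm high). Its y runs along the channel, the way the leg draws out; x points across to the side with the scale strip (78 to 118 mm from the centre line, top at 6 mm, ticks every 10 mm). The flat 180 x 130 mm laptop platform is at the -y end.
- leg: Steel leg, 30 mm wide, with a grey lock carriage 64 mm wide (top 34 mm above the desk; keep fingertips higher). Origin at desk height under the pinch tabs, axes as the stand's. Starts fully in, 60 mm to -y of the stand's origin; draws out to +y, at most 140 mm. A spring pulls it in with 5 to 6.5 N (friction 1 N), even with the lever closed: it returns unless held.
- plate (a point): Middle of the face, looking to -y, of the grey cross plate on the leg: 20 mm to +y of the leg's origin, 51 mm above the desk. The plate is 110 mm wide (55 mm to each side along x), 6 mm thick, 22 to 80 mm above the desk. Fingers lowered on either side of the tabs and pushing +y on this face draw the leg out.
- pinch (a point): Point on the leg above its origin, 62 mm above the desk, midway between the outer faces of the two tabs when the lever is closed (then 30 mm apart along x). Tabs: 8 mm thick, 24 mm wide along y, 34 to 80 mm above the desk. Grey tab at +x: fixed to the leg. Ribbed steel tab at -x: the cam lever; open, its outer face is 31 mm from here. A gripper centred here closes along x.
- lever (a joint): Cam lever, in m: 0 fully open, 0.016 fully closed, seated hard against the steel cam block between the tabs. It slides on the leg towards +x, to the fixed tab, against about 5 N friction and stays where it is left. It starts at 0 to 0.003.
- pointer (a point): Tip of the thin steel pointer that sticks out from the cross plate over the scale, on the leg: 88 mm to +x and 23 mm to +y of the leg's origin, 25 mm above the desk.
- mark: Dark steel marker clip fixed on the scale strip, 14 mm along y, 22 mm high, with a pointed nose towards the pointer. Origin at the centre of its underside, 6 mm above the desk, on the nose's centre line; axes as the stand's. The pointer is at the clip when both have the same y in the stand's frame; that takes 50 to 120 mm of draw.
- mug: Bystander: white ceramic mug, 80 mm across, 92 mm high. Origin at the centre of its underside.
- plant: Bystander: small potted plant, brass pot 84 mm across and 65 mm high, leaves to 130 mm. Origin at the centre of its underside.
- mouse: Bystander: grey computer mouse, 105 x 60 x 22 mm. Origin at the centre of its underside.
- pens: Bystander: dark steel pen pot, 72 mm across and 95 mm high, pens to 170 mm. Origin at the centre of its underside.

How it is judged (in metres and radians):
On the way, in this order (a step that is already met when the one before it is completed fails the run):
1. the leg is held with its pointer at the marker clip, the lever still open (y of pointer in the frame of mark between -0.004 and 0.004 m and value of joint lever below 0.006 m and contact force between the fingers and leg above 1.5 N), for 0.2 s.
2. the lever is squeezed fully closed with the pointer at the clip (y of pointer in the frame of mark between -0.005 and 0.005 m and value of joint lever above 0.014 m), for 0.2 s.
At the end, for the whole second after the job is handed in: The fingers still press on the leg's lock with over 12 N, the lever is within 2 mm of fully closed, the pointer is within 5 mm of the clip along the scale and the leg is at rest. Before the lever passes 6 mm the pointer must have been held within 4 mm of the clip (all of step 2 and contact force between the fingers and leg above 12 N and linear speed of leg below 0.01 m/s); the arm keeps its last pose, push and grip.
It fails at once if the lever is pushed closed while the pointer is more than 8 mm from the clip (value of joint lever above 0.009 m and not (y of pointer in the frame of mark between -0.008 and 0.008 m)).
It fails at once if the mug is disturbed (distance of mug from where it was at the start of the episode above 0.02 m or angle between mug's own z axis and vertical above 0.3 rad).
It fails at once if the plant is disturbed (distance of plant from where it was at the start of the episode above 0.02 m or angle between plant's own z axis and vertical above 0.3 rad).
It fails at once if the mouse is disturbed (distance of mouse from where it was at the start of the episode above 0.02 m or angle between mouse's own z axis and vertical above 0.3 rad).
It fails at once if the pens is disturbed (distance of pens from where it was at the start of the episode above 0.02 m or angle between pens's own z axis and vertical above 0.3 rad).
It also fails if it takes over 32 s, if anything falls off the work surface, if the arm or the gripper's body presses on something with over 40 N, if the wrist force passes 120 N, or if a joint passes its speed limit or range.

ROBOT

A 7-joint arm with a two-finger parallel gripper is mounted at the origin on the work surface. World frame = base frame: x ahead of the robot, y to its left, z up, the work surface at z = 0. Lengths are in mm, angles in rad, forces in N, time in s.
With the tool pointing down it reaches from about 400 to 875 mm from the base axis. Payload 4.4 kg.
Tool frame: the origin (TCP) lies at the very end of the fingers, on their centre line; the grasp point (between the pads) lies 19 mm behind it (hold_point_z is the distance from the TCP to the grasp point, in mm); z points along the fingers, y is the line along which they close (so a half turn about z gives the same grasp; the last joint's range is limited). The gripper opens to 85 mm and grips with 20 to 120 N. Pads are 22 mm wide; open, the fingers measure 114 mm over their backs; the gripper's body (76 mm by 85 mm) begins 54 mm behind the grasp point. The pads swing forward as they close: fully open they stand 13 mm farther back than shut.
Start: joints at [-1.376, 0.628, 0.038, 1.517, -0.027, 0.996, -0.02], TCP at [167.58, 628.04, 231.313] pointing down, gripper open.
Joint ranges: [-3.06, 3.06], [-0.37, 2.12], [-1.25, 1.32], [0.18, 2.47], [-1.1, 4.24], [0.23, 1.98], [-2.94, 2.94]. Speed limits (rad/s): [2.57, 2.57, 3.14, 3.14, 3.14, 3.14, 3.14].

INTERFACE

Orientations are given as a 3x3 rotation matrix whose columns are the frame's x, y, z axes.
In Python, from station import sense, read_camera, camera_params, sign_off, hold_point_z gives the robot as it stands.
- The arm moves only by the tool drive_tool, never from a script. Its argument "plan" is a list of rows, each an object with "translation": the shift along the world's x, y, z in mm, a list of three; "spin": the turn about the world's z in degrees. In form: [{"translation": [x, y, z], "spin": spin}, ...]. A call has 1 to 8 rows; each row is the pose to reach, as a shift and turn from the pose commanded when the call began; what a row does not reach only later rows make up. A row lasts 1/10 s, in which the tool goes at most 50 mm and 8.59 degrees, less where a joint would pass 70% of its speed; a pose out of reach is approached as far as the arm can. A call with a gripper value outside its range is refused whole. "jaw" is the finger opening in mm, from 0 to 85.4, set as the call begins (left out, the last holds). The fingers move at their own pace and stop on an object; "squeeze" is the grip in N (left out, the last holds). Time passes only in rows, so rows that repeat a pose let the fingers close. It gives the time, the measured TCP pose, the force, the opening and the grip force at its end, in the units of the state.
- sense(): the state, without advancing time (a new reading comes with each control period).
- read_camera(name): name is "side" or "top" or "wrist"; returns the picture (400x640x3 uint8, blue, green, red); there is no depth.
- camera_params(name): a dict with "fx", "fy", "cx", "cy" (pixels), "rvec" (rotation vector, rad) and "tvec" (3), from world to camera coordinates, as OpenCV has them; the wrist camera has in their place "mount" (4x4, takes a point from camera to tool coordinates, whose origin is the TCP and whose axes are the flange's). Camera axes: x right, y down, z forward; pixel columns grow to the right and rows downward; lengths in mm; the calibration is good to about 2 mm. A picture is of the moment at which its call begins: read the wrist's pose just before it. camera_params takes no time and is no camera call.
- sign_off(): hands the job in; it is judged then, once.
The state is a dict: "t": time; "q": joint angles; "joint_velocities": joint speeds; "joint_torque": joint torques, N m; "position": TCP position; "tool_rot": TCP orientation; "ft_force": force on the tool from outside, world axes, zero at the start; "moment": the same for the moment, N m; "finger_gap": finger opening in mm; "gripper_force": force on a finger pad.
Only numpy, scipy, OpenCV 4.12 (cv2) and the standard library are available. Lean on these libraries where they do the work, as an engineer would, in place of code of your own. Each camera call takes 0.05 s, during which the arm holds its last target. There are 200 camera calls.

## Working session

There is one attempt and no reset: what is moved stays moved. The work goes in short steps, Python scripts to look and compute and a tool call to move; the robot and the scene stay as the last step left them, time stands still between calls to the robot, and variables do not carry over. Pictures are saved under pics/ and viewed, at most 10 in all, crops included, and the job is handed in when it is done.

Besides the shell and the picture viewer there is one more tool, called after "Emit:" by a JSON object that holds its "name" and its "arguments". drive_tool: Moves the arm, as the interface text tells. Its arguments: {"type":"object","properties":{"plan":{"type":"array"},"jaw":{"type":"number"},"squeeze":{"type":"number"}},"required":["plan"]}

```bash
ls; mkdir -p pics; python3 - <<'E'
from station import *
import cv2
for n in("side","top"):
    cv2.imwrite(f"pics/{n}0.png",read_camera(n))
    p=camera_params(n);print(n,p)
print(camera_params("wrist"),hold_point_z)
s=sense();print(s)
E
```

```text
pics
side {'fx': 388.7956192358173, 'fy': 388.7956192358173, 'cx': 318.93184240485544, 'cy': 204.9817209907782, 'rvec': array([ 2.25913824, -0.5851732 ,  0.26803437]), 'tvec': array([-548.00131637,  240.79829775, 1141.05734632])}
top {'fx': 392.78367578037427, 'fy': 392.78367578037427, 'cx': 314.31289141811214, 'cy': 200.889010637278, 'rvec': array([ 2.19503543, -2.13830893,  0.15557392]), 'tvec': array([ -35.67609724,  596.01942942, 1212.81937541])}
{'fx': 285.49766384370247, 'fy': 285.49766384370247, 'cx': 321.3879605352544, 'cy': 201.56916674915405, 'mount': array([[ 1.21622257e-03, -9.55572472e-01, -2.94753746e-01,
         7.52963821e+01],
       [ 9.99999232e-01,  1.23235279e-03,  1.31022018e-04,
        -1.13488289e-01],
       [ 2.38039568e-04, -2.94753679e-01,  9.55573237e-01,
        -1.42456750e+02],
       [ 0.00000000e+00,  0.00000000e+00,  0.00000000e+00,
         1.00000000e+00]])} 18.700000000000003
{'t': 0.1, 'q': array([-1.37578948,  0.62922944,  0.03842723,  1.51827897, -0.02700882,
        0.9963065 , -0.01998541]), 'joint_velocities': array([-7.10066318e-04, -1.87590776e-03, -9.50781888e-05, -3.78959892e-03,
        4.11813067e-04, -2.51834812e-03,  1.65479727e-03]), 'joint_torque': array([ 3.29938666e-03, -5.64535975e+01,  1.23093098e+00, -1.93970758e+01,
        1.14341994e-02,  5.43179151e-03,  1.62899590e-05]), 'position': array([167.421242  , 627.48223348, 230.49289761]), 'tool_rot': array([[-9.66188355e-01,  2.57836900e-01, -4.41105126e-04],
       [ 2.57837278e-01,  9.66186952e-01, -1.64708682e-03],
       [ 1.51025564e-06, -1.70512945e-03, -9.99998546e-01]]), 'ft_force': array([-0.12440597, -0.02366991, -0.34834485]), 'moment': array([-0.0005447 , -0.02048067,  0.02591525]), 'gripper_force': 0.0, 'finger_gap': 85.36153799686025}
```

View pics/top0.png

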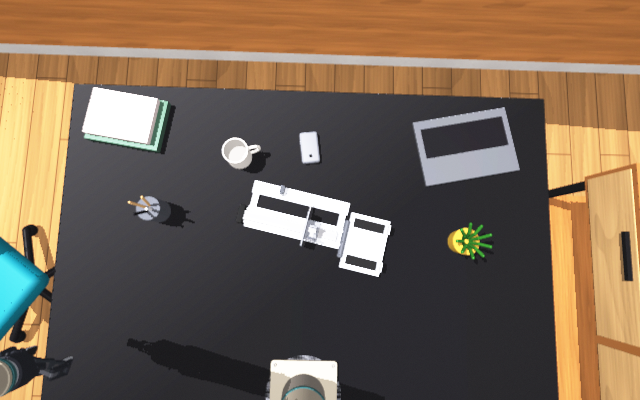

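View pics/side0.png

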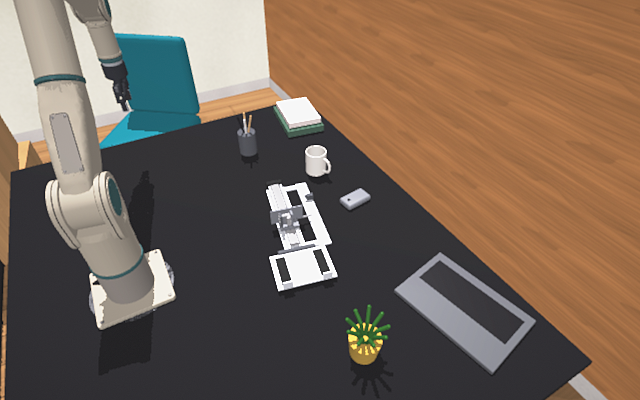

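The top view shows the stand from (245,200) to (390,250): platform at the right end, cross plate and tabs near (310,230), marker clip at about (283,189) on the far side. The pen pot is at (148,208), mug (237,153), mouse (310,148) and plant (465,242). In the side view, the plate and tabs are at about (290,218) and the clip at (309,196).

```bash
cat > h.py <<'E'
import numpy as np, cv2
from station import *
def cam(n, s=None):
    p=camera_params(n); K=np.array([[p['fx'],0,p['cx']],[0,p['fy'],p['cy']],[0,0,1]])
    if 'mount' in p:
        T=np.eye(4);T[:3,:3]=s['tool_rot'];T[:3,3]=s['position']
        M=np.array(T@p['mount']); return K,M[:3,:3],M[:3,3]
    R=cv2.Rodrigues(np.array(p['rvec']))[0]; return K,R.T,-R.T@np.array(p['tvec']).ravel()
def ray(c,uv):
    K,R,o=c; return o,R@np.linalg.solve(K,[uv[0],uv[1],1.])
def onz(c,uv,z):
    o,d=ray(c,uv); return o+d*(z-o[2])/d[2]
def proj(c,P):
    K,R,o=c; q=K@(R.T@(np.asarray(P,float)-o)); return q[:2]/q[2]
def tri(obs):
    A=np.zeros((3,3));b=np.zeros(3)
    for c,uv in obs:
        o,d=ray(c,uv); d=d/np.linalg.norm(d); M=np.eye(3)-np.outer(d,d); A+=M;b+=M@o
    P=np.linalg.solve(A,b)
    return P,[np.linalg.norm(proj(c,P)-uv) for c,uv in obs]
E
python3 - <<'E'
from h import *
t=cam("top")
for n,uv,z in [("clip",(283,189),28),("plate",(306,228),80),("tabs",(312,231),80),("mug",(237,153),0),("mouse",(310,148),22),("pens",(148,208),0),("plant",(465,242),0),
 ("channel TL",(254,183),6),("TR",(349,210),6),("BL",(245,222),20),("BR",(340,246),20),("plat",(357,213),10),("plat",(390,222),10),("plat",(340,266),10)]:
    print(n,onz(t,uv,z).round())
for n,b in(("top",(235,170,400,285)),("side",(250,175,345,295))):
    im=cv2.imread(f"pics/{n}0.png")[b[1]:b[3],b[0]:b[2]]
    cv2.imwrite(f"pics/{n}0c.png",cv2.resize(im,None,fx=4.8,fy=4.8,interpolation=cv2.INTER_CUBIC))
E
```

```text
clip [634.  81.  28.]
plate [508.   4.  80.]
tabs [499. -15.  80.]
mug [754. 239.   0.]
mouse [773.  -2.  22.]
pens [563. 518.   0.]
plant [ 480. -516.    0.]
channel TL [654. 178.   6.]
TR [ 574. -134.    6.]
BL [525. 199.  20.]
BR [ 456. -106.   20.]
plat [ 564. -160.   10.]
plat [ 538. -268.   10.]
plat [ 393. -108.   10.]
```

View pics/top0c.png

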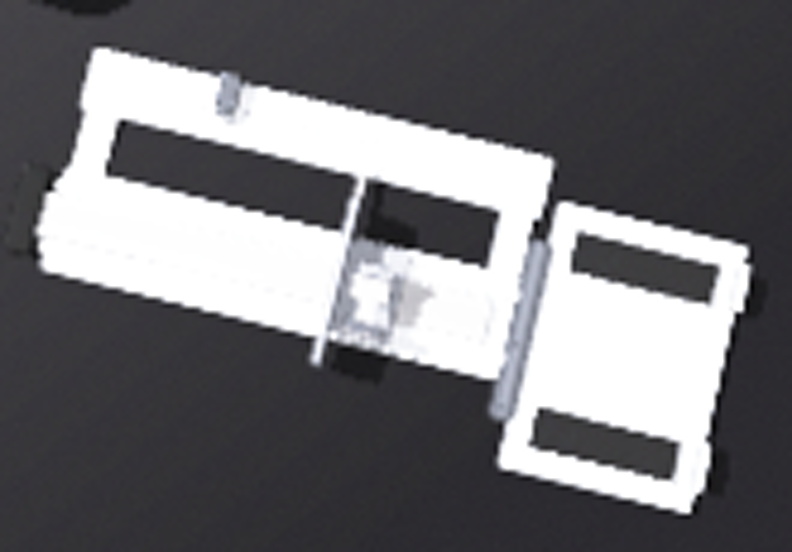

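The crop shows the stand turned about -14° in world, the clip on the far strip, and the tabs just to the right (-y) of the cross plate. Next I move the wrist camera above it, using spin -90 to keep the last joint near its middle.

Emit:
{"name": "drive_tool", "arguments": {"plan": [{"translation":[25,-35,0],"spin":-5.6},{"translation":[50,-71,0],"spin":-11.2},{"translation":[75,-106,0],"spin":-16.9},{"translation":[100,-142,0],"spin":-22.5},{"translation":[125,-177,0],"spin":-28.1},{"translation":[150,-213,0],"spin":-33.7},{"translation":[175,-248,0],"spin":-39.4},{"translation":[200,-284,0],"spin":-45}]}}

```text
t: 0.9
position: [368.1, 342.5, 231.2]
tool_rot: [[-0.498, 0.867, -0.0], [0.867, 0.498, -0.0], [0.0, -0.0, -1.0]]
ft_force: [1.0, 0.6, -0.5]
finger_gap: 85.3
gripper_force: 0.0
```

Emit:
{"name": "drive_tool", "arguments": {"plan": [{"translation":[25,-35,0],"spin":-5.6},{"translation":[50,-71,0],"spin":-11.2},{"translation":[75,-106,0],"spin":-16.9},{"translation":[100,-142,0],"spin":-22.5},{"translation":[125,-177,0],"spin":-28.1},{"translation":[150,-213,0],"spin":-33.7},{"translation":[175,-248,0],"spin":-39.4},{"translation":[200,-284,0],"spin":-45}]}}

```text
t: 1.7
position: [568.1, 58.8, 231.0]
tool_rot: [[0.261, 0.965, -0.001], [0.965, -0.261, 0.0], [0.0, -0.001, -1.0]]
ft_force: [0.9, 0.2, -0.2]
finger_gap: 85.6
gripper_force: 0.0
```

Emit:
{"name": "drive_tool", "arguments": {"plan": [{"translation":[0,0,0],"spin":0},{"translation":[0,0,0],"spin":0},{"translation":[0,0,0],"spin":0}]}}

```text
t: 2.0
position: [566.7, 61.4, 230.8]
tool_rot: [[0.256, 0.967, -0.002], [0.967, -0.256, 0.001], [0.001, -0.002, -1.0]]
ft_force: [-0.7, -0.0, -1.0]
finger_gap: 85.1
gripper_force: 0.0
```

```bash
python3 - <<'E'
from h import *
s=sense();np.save("w1.npy",s,allow_pickle=True)
im=read_camera("wrist");cv2.imwrite("pics/w1.png",im)
print(s['t'],s['position'],s['tool_rot'],s['q'],s['ft_force'])
E
```

```text
2.0 [566.72731846  61.37709536 230.82064477] [[ 2.55992217e-01  9.66677556e-01 -1.57726005e-03]
 [ 9.66678706e-01 -2.55990973e-01  9.49125766e-04]
 [ 5.13734240e-04 -1.76767251e-03 -9.99998306e-01]] [-0.46897601  0.55581738  0.48703009  1.75428833 -0.31890099  0.91206878
 -0.10530492] [-0.74440699 -0.04307473 -1.01604028]
```

View pics/w1.png

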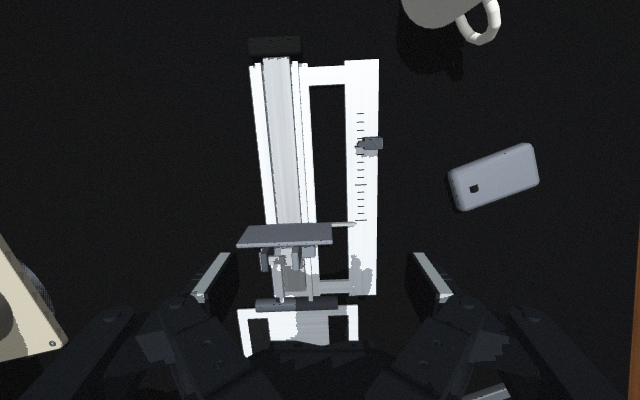

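The wrist view shows the pointer tip at about (357,224), the clip nose at about (356,147), the plate's top edges from (237,246) to (332,224), the lever tab at (264,260) and the fixed tab at (308,252). The tool is already almost parallel to the stand. I take a second view, nearer the tabs, for triangulation.

Emit:
{"name": "drive_tool", "arguments": {"plan": [{"translation":[-22,-24,-15],"spin":0},{"translation":[-44,-48,-30],"spin":0},{"translation":[-67,-71,-45],"spin":0},{"translation":[-67,-71,-50],"spin":0},{"translation":[-67,-71,-50],"spin":0},{"translation":[-67,-71,-50],"spin":0}]}}

```text
t: 2.65
position: [501.6, -9.3, 181.7]
tool_rot: [[0.255, 0.967, 0.001], [0.967, -0.255, 0.001], [0.001, 0.001, -1.0]]
ft_force: [0.2, -0.2, 0.4]
finger_gap: 85.7
gripper_force: 0.0
```

```bash
python3 - <<'E'
from h import *
s=sense();np.save("w2.npy",s,allow_pickle=True)
im=read_camera("wrist");cv2.imwrite("pics/w2.png",im)
print(s['t'],s['position'],s['joint_velocities'].round(3))
a=cv2.imread("pics/w1.png")[130:300,225:395]; b=im[60:400,180:520]
cv2.imwrite("pics/w12.png",np.hstack([cv2.resize(a,(400,400),interpolation=cv2.INTER_CUBIC),cv2.resize(b,(400,400),interpolation=cv2.INTER_CUBIC)]))
E
```

```text
2.65 [501.64716564  -9.33533944 181.7052249 ] [-0.002  0.001  0.003 -0.012  0.002 -0.     0.001]
```

View pics/w2.png

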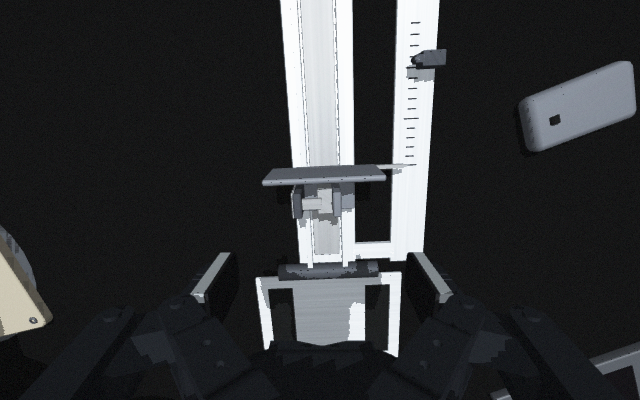

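The second view shows the pointer tip at about (414,165), the clip nose at about (412,60), the plate's near bottom edge at (262..386,180), the lever tab at (298,203) and the fixed tab at (340,202). I'll zoom both views for exact pixels.

```bash
python3 - <<'E'
from h import *
a=cv2.imread("pics/w1.png")[135:275,230:390]; b=cv2.imread("pics/w2.png")[40:220,250:455]
r=lambda i,f:cv2.resize(np.clip(i*1.5,0,255).astype(np.uint8),None,fx=f,fy=f,interpolation=cv2.INTER_NEAREST)
A=r(a,2);B=r(b,2)
A=r(a,2.4);B=r(b,1.85)
A=cv2.copyMakeBorder(A,0,max(0,B.shape[0]-A.shape[0]),0,0,0);B=cv2.copyMakeBorder(B,0,max(0,A.shape[0]-B.shape[0]),0,0,0)
print(A.shape,B.shape)
cv2.imwrite("pics/z.png",np.hstack([A,B]))
# scan strip rows
for n,(x0,x1) in (("w1",(352,366)),("w2",(405,420))):
    g=cv2.cvtColor(cv2.imread(f"pics/{n}.png"),6)
    y0,y1=(105,230) if n=="w1" else (15,172)
    print(n); 
    for y in range(*( (138,160) if n=="w1" else (45,80))): print(y,g[y,x0-6:x1+22:1])
E
```

```text
(336, 384, 3) (336, 379, 3)
w1
138 [230 245 245 245 244 242 245 245 246 246 243 116 112  80  79  72  51  33
  47  89  86  86  98  99  94  96 102 106 100  93  91  91  95  94  94  92
  79  26  24  19  23  23]
139 [230 244 245 245 244 241 246 244 246 245 245 212 219 244 243 235  83  33
  44  95  99  96  95  54  53  63  98  98  97  96  94  90  64  99  96  96
  85  21  26  25  22  25]
140 [231 245 244 245 243 242 245 245 245 245 246 244 217 182 180 167  69  38
  49  95  97 102  95  93  91  88  98  96  99  96  92  96  94  94  94  99
 111  26  22  24  23  25]
141 [229 245 244 245 244 242 244 245 245 246 246 242  72  86  86  82  76  73
  67 104  95  97  98  97  95  90  91  99  96  95  94  93  92  97 100  98
 111  23  22  21  22  20]
142 [231 246 244 246 244 241 245 244 245 244 219 176  46  79  90  95  95  94
  95 103  96  95  89  98  95  93  90  92  95  98  97  93  92  96  93  99
 110  26  20  24  21  20]
143 [205 245 244 244 245 242 245 245 244 243 202  57  76 101  92 101  94  97
  97  98 100  92  95  96  92  92  93  91  93  93  98  96  93  92  93 100
 108  25  21  21  24  24]
144 [200 245 
[... 8370 characters left out ...]
 244 246 246 243 170 152 158 154 156 157 159 158 156 151 154
 159 149 148 155 156 156 157 158 155 159 159 154 156 155 155 155 148 114
  26  24  20  22  17  17  21]
77 [246 245 243 244 246 245 244 159 158 151  92  86  87  91  89  84  60  62
  99 150 149 154 154 156 156 156 153 158 160 158 152 154 155 156 147  79
  21  22  23  22  22  21  19]
78 [246 245 242 244 246 244 246 246 240 115  25  27  50  73  88  47  49  77
  90 148 150 156 156 157 159 157 158 155 161 154 152 154 157 155 145  76
  20  27  20  20  23  21  22]
79 [246 246 243 244 246 245 246 246 243 174 243 245 244 245 239 149 148 150
 151 155 153 156 159 160 157 159 154 157 160 157 154 154 155 154 148  80
  16  23  21  25  22  23  25]
```

View pics/z.png

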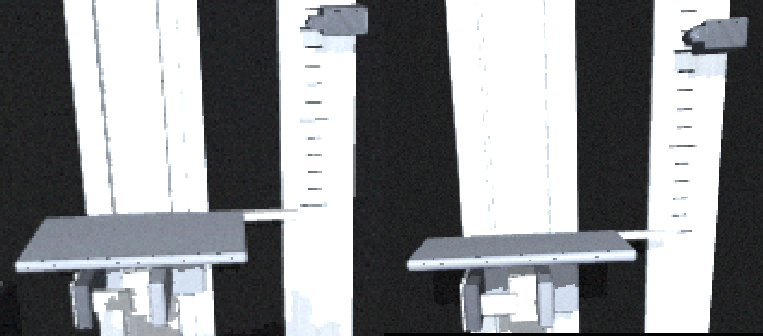

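The zoom shows the plate's bright top band and the clip clearly. In w1 the -y top corners are L(236.7,248.3) and R(332.9,244.2), and the clip top centre is (374,143.4). In w2 they are L(263,186.5), R(385.7,179.5) and (434.7,57).

```bash
python3 - <<'E'
from h import *
c1=cam("wrist",np.load("w1.npy",allow_pickle=True).item());c2=cam("wrist",np.load("w2.npy",allow_pickle=True).item())
P={}
for n,a,b in [("L",(236.7,248.3),(263,186.5)),("R",(332.9,244.2),(385.7,179.5)),("clip",(374,143.4),(434.7,57)),
 ("fixtabNE",(230+166/2.4,135+267/2.4),(250+(552-384)/1.85,40+270/1.85)),
 ("tip",(355.5,223.5),(412,165.5))]:
    P[n],r=tri([(c1,a),(c2,b)]);print(n,P[n].round(1),np.round(r,1))
    z={"L":80,"R":80,"clip":28,"fixtabNE":80,"tip":25}[n];print("   ",onz(c1,a,z).round(1),onz(c2,b,z).round(1))
x=P["R"]-P["L"];print("w",np.linalg.norm(x),np.degrees(np.arctan2(x[1],x[0])))
# strip outer edge direction at z=6
for c,n,rows in((c1,"w1",range(165,285,6)),(c2,"w2",range(85,245,6))):
    g=cv2.cvtColor(cv2.imread(f"pics/{n}.png"),6).astype(float);pts=[]
    for r in rows:
        u0=360 if n=="w1" else 408
        d=np.diff(g[r,u0:u0+40]);k=np.argmin(d);u=u0+k+.5+0.5
        pts.append(onz(c,(u,r),6)[:2])
    pts=np.array(pts,np.float32);v=cv2.fitLine(pts,cv2.DIST_HUBER,0,.01,.01).ravel();print("strip edge dir",v,np.degrees(np.arctan2(v[1],v[0])))
E
```

```text
L [455.2  16.8  78.8] [0.1 0.1]
    [455.6  17.4  80. ] [455.6  17.   80. ]
R [561.8  -5.   79.3] [0.6 0.8]
    [562.3  -5.3  80. ] [561.3  -4.3  80. ]
clip [637.4  85.3  26.9] [0.2 0.3]
    [637.4  85.2  28. ] [636.8  85.4  28. ]
fixtabNE [522.2  -3.2  68.3] [0.2 0.3]
    [524.8   1.9  80. ] [5.22e+02 1.00e-01 8.00e+01]
tip [594.5  -5.7  41. ] [1.9 2.3]
    [593.6 -10.2  25. ] [600.2 -11.7  25. ]
w 108.90092403871355 -11.590683871697468
strip edge dir [ 2.1073331e-01  9.7754359e-01  6.2196686e+02 -3.0199041e+01] 77.83466
strip edge dir [ 2.1035002e-01  9.7762614e-01  6.2704034e+02 -4.7636309e+00] 77.85713
```

Measured stand axes: y at 77.85°, plate face mid (508.5, 6.0), leg origin about (504.3, -13.5), and a draw of about 101.6 mm to the clip. I now turn by +2.7° and lower the fingers either side of the tabs.

Emit:
{"name": "drive_tool", "arguments": {"jaw": 76, "squeeze": 20, "plan": [{"translation":[3,-5.5,-20],"spin":2.7},{"translation":[3,-5.5,-50],"spin":2.7},{"translation":[3,-5.5,-80],"spin":2.7},{"translation":[3,-5.5,-80],"spin":2.7},{"translation":[3,-5.5,-105],"spin":2.7},{"translation":[3,-5.5,-125],"spin":2.7},{"translation":[3,-5.5,-136],"spin":2.7},{"translation":[3,-5.5,-136],"spin":2.7}]}}

```text
t: 3.5
position: [503.8, -16.0, 45.2]
tool_rot: [[0.211, 0.977, -0.001], [0.977, -0.211, 0.0], [0.0, -0.001, -1.0]]
ft_force: [-0.6, 0.5, 0.2]
finger_gap: 76.3
gripper_force: 0.0
```

```bash
python3 - <<'E'
from h import *
s=sense();np.save("w3.npy",s,allow_pickle=True)
im=read_camera("wrist");cv2.imwrite("pics/w3.png",im)
ex=np.array([.9776,-.2105]);ey=np.array([.2105,.9776]);p=s['position'][:2]
print(s['t'],s['position'],p@ex-495.85,p@ey-112.9+20,s['tool_rot'][:,1],s['ft_force'],s['finger_gap'])
E
```

```text
3.5 [503.78381869 -16.04413848  45.19215737] 0.026352298863514534 -2.5382559448494106 [ 9.77392112e-01 -2.11433840e-01 -6.25717476e-04] [-0.62888971  0.54576765  0.18463716] 76.307575769462
```

View pics/w3.png

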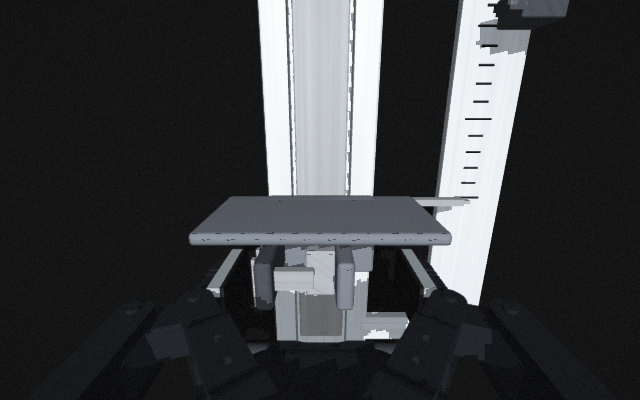

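The fingers are lowered either side of the tabs, and the plate is centred at column 320. The lever tab is at column 263, the fixed tab at column 346, and the pointer tip at about (470,202). Now I draw the leg out most of the way.

Emit:
{"name": "drive_tool", "arguments": {"plan": [{"translation":[2.1,9.8,0],"spin":0},{"translation":[4.6,21.5,0],"spin":0},{"translation":[7.2,33.2,0],"spin":0},{"translation":[9.7,45,0],"spin":0},{"translation":[12.2,56.7,0],"spin":0},{"translation":[14.7,68.4,0],"spin":0},{"translation":[17.3,80.2,0],"spin":0},{"translation":[20,92.9,0],"spin":0}]}}

```text
t: 4.35
position: [524.4, 74.9, 46.5]
tool_rot: [[0.212, 0.977, 0.002], [0.977, -0.212, -0.003], [-0.003, 0.003, -1.0]]
ft_force: [-1.1, -7.5, 2.4]
finger_gap: 75.6
gripper_force: 3.8
```

Emit:
{"name": "drive_tool", "arguments": {"plan": [{"translation":[1,4.9,0],"spin":0},{"translation":[1,4.9,0],"spin":0},{"translation":[1,4.9,0],"spin":0}]}}

```text
t: 4.65
position: [525.6, 80.8, 46.5]
tool_rot: [[0.212, 0.977, 0.003], [0.977, -0.212, -0.002], [-0.001, 0.003, -1.0]]
ft_force: [0.2, -5.9, 2.7]
finger_gap: 76.0
gripper_force: 2.5
```

```bash
python3 - <<'E'
from h import *
s=sense();np.save("w4.npy",s,allow_pickle=True)
im=read_camera("wrist");cv2.imwrite("pics/w4.png",im)
t=read_camera("top")
ex=np.array([.9776,-.2105]);ey=np.array([.2105,.9776]);p=s['position'][:2]
print(s['t'],s['position'],p@ex-495.85,p@ey-112.9+20,s['ft_force'][:2]@ey,s['finger_gap'],s['joint_velocities'].round(3))
cv2.imwrite("pics/w4c.png",np.vstack([im[90:290,150:550]]*1).repeat(2,0).repeat(2,1))
E
```

```text
4.65 [525.64767019  80.79569818  46.46483954] 1.0156679108313824 96.73470911173902 -5.758295854739256 76.00840009099709 [ 0.005 -0.001 -0.001  0.003  0.005 -0.001  0.003]
```

View pics/w4c.png

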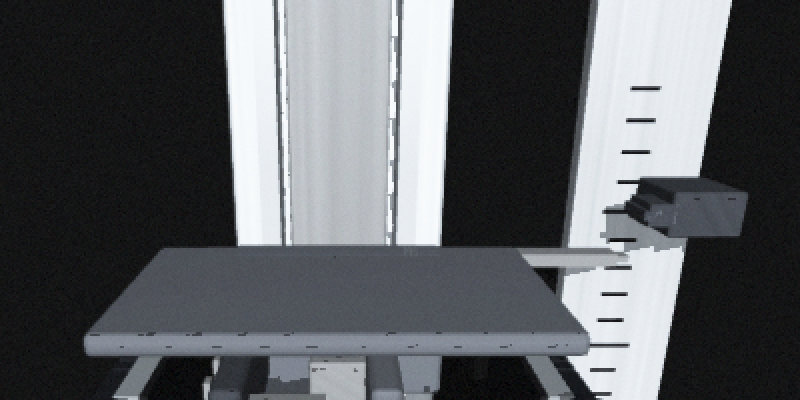

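The pointer tip is at about pixel (464,218.5). The clip's top face spans (487..523, 186.5..208.5), slightly ahead. The plate's top -y edge is at row 267.5, columns 192..445.

```bash
python3 - <<'E'
from h import *
c=cam("wrist",np.load("w4.npy",allow_pickle=True).item())
ex=np.array([.9776,-.2105]);ey=np.array([.2105,.9776])
f=lambda uv,z:((lambda q:(round(q[:2]@ex-495.85,1),round(q[:2]@ey,1)))(onz(c,uv,z)))
pix=lambda u,v:(150+u/2,90+v/2)
print("tip",f(pix(628,257),25),"base",f(pix(522,258),25))
print("clip top",[f(pix(*a),28) for a in((677,193),(747,193),(742,237),(674,237))])
print("nose tip",f(pix(626,207),20),f(pix(626,207),25),f(pix(626,207),28))
print("plate -y edge",f(pix(85,355),80),f(pix(588,355),80),"+y edge",f(pix(85,335),80),f(pix(588,333),80))
E
```

```text
tip (np.float64(88.6), np.float64(203.2)) base (np.float64(56.1), np.float64(202.9))
clip top [(np.float64(98.3), np.float64(224.2)), (np.float64(118.7), np.float64(224.2)), (np.float64(120.0), np.float64(210.7)), (np.float64(99.7), np.float64(210.7))]
nose tip (np.float64(88.2), np.float64(217.7)) (np.float64(85.6), np.float64(219.1)) (np.float64(84.1), np.float64(220.0))
plate -y edge (np.float64(-54.3), np.float64(201.7)) (np.float64(53.8), np.float64(201.5)) +y edge (np.float64(-53.7), np.float64(206.4)) (np.float64(53.1), np.float64(206.8))
```

The pointer still needs about 13.4 mm along the stand's y (clip y 217.4, pointer about 204.0).

Emit:
{"name": "drive_tool", "arguments": {"plan": [{"translation":[1,5,0],"spin":0},{"translation":[1.6,9.5,0],"spin":0},{"translation":[2.1,13.2,0],"spin":0},{"translation":[2.1,13.2,0],"spin":0},{"translation":[2.1,13.2,0],"spin":0},{"translation":[2.1,13.2,0],"spin":0}]}}

```text
t: 5.35
position: [528.4, 93.5, 46.5]
tool_rot: [[0.212, 0.977, 0.004], [0.977, -0.212, -0.002], [-0.001, 0.004, -1.0]]
ft_force: [0.8, -5.2, 1.4]
finger_gap: 75.9
gripper_force: 2.6
```

```bash
python3 - <<'E'
from h import *
s=sense();np.save("w5.npy",s,allow_pickle=True)
im=read_camera("wrist");cv2.imwrite("pics/w5.png",im)
ex=np.array([.9776,-.2105]);ey=np.array([.2105,.9776]);p=s['position'][:2]
print(s['t'],s['position'],p@ex-495.85,p@ey-112.9+20,s['ft_force'][:2]@ey,s['finger_gap'])
cv2.imwrite("pics/w5c.png",im[100:320,150:550].repeat(2,0).repeat(2,1))
E
```

```text
5.35 [528.36404307  93.50321472  46.51237678] 0.9962618120911202 109.72937377504738 -4.932298413254577 75.91155102669856
```

View pics/w5c.png

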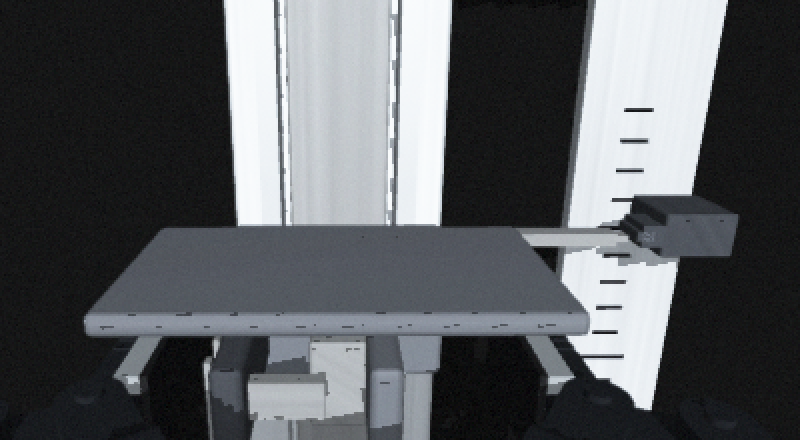

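The pointer tip at crop (628,237) now meets the clip nose; the clip's top face spans crop rows 213..257. I'll check the difference numerically.

```bash
python3 - <<'E'
from h import *
c=cam("wrist",np.load("w5.npy",allow_pickle=True).item())
ex=np.array([.9776,-.2105]);ey=np.array([.2105,.9776])
f=lambda uv,z:((lambda q:(round(q[:2]@ex-495.85,1),round(q[:2]@ey,1)))(onz(c,uv,z)))
pix=lambda u,v:(150+u/2,100+v/2)
print("tip",f(pix(628,237),25),"base",f(pix(522,238),25))
print("clip top",[f(pix(*a),28) for a in((670,214),(738,214),(732,258),(664,258))])
print("plate -y",f(pix(85,335),80),f(pix(588,335),80),"+y",f(pix(85,315),80),f(pix(588,313),80))
print("tabs outer x: lever",f(pix(210,375),80),"fixed",f(pix(404,372),80))
E
```

```text
tip (np.float64(88.7), np.float64(216.1)) base (np.float64(56.1), np.float64(215.9))
clip top [(np.float64(98.5), np.float64(224.6)), (np.float64(118.8), np.float64(224.5)), (np.float64(119.8), np.float64(210.4)), (np.float64(99.1), np.float64(210.4))]
plate -y (np.float64(-54.4), np.float64(214.7)) (np.float64(53.8), np.float64(214.4)) +y (np.float64(-53.7), np.float64(219.5)) (np.float64(53.1), np.float64(219.7))
tabs outer x: lever (np.float64(-28.2), np.float64(204.7)) fixed (np.float64(14.4), np.float64(205.3))
```

The pointer is about 1 mm short of the clip centre, so I nudge it 0.8 mm, re-centre by 1 mm sideways and hold. Then I squeeze.

Emit:
{"name": "drive_tool", "arguments": {"plan": [{"translation":[-0.8,1,0],"spin":0},{"translation":[-0.8,1,0],"spin":0},{"translation":[-0.8,1,0],"spin":0},{"translation":[-0.8,1,0],"spin":0}]}}

```text
t: 5.8
position: [528.4, 93.8, 46.6]
tool_rot: [[0.213, 0.977, 0.006], [0.977, -0.213, -0.003], [-0.002, 0.006, -1.0]]
ft_force: [2.4, -6.8, 1.3]
finger_gap: 76.4
gripper_force: 3.1
```

Emit:
{"name": "drive_tool", "arguments": {"jaw": 0, "squeeze": 45, "plan": [{"translation":[0,0,0],"spin":0},{"translation":[0,0,0],"spin":0},{"translation":[0,0,0],"spin":0},{"translation":[0,0,0],"spin":0},{"translation":[0,0,0],"spin":0},{"translation":[0,0,0],"spin":0},{"translation":[0,0,0],"spin":0},{"translation":[0,0,0],"spin":0}]}}

```text
t: 6.6
position: [527.4, 94.1, 46.8]
tool_rot: [[0.213, 0.977, 0.003], [0.977, -0.213, -0.002], [-0.001, 0.004, -1.0]]
ft_force: [1.0, -6.5, 5.7]
finger_gap: 28.6
gripper_force: 48.0
```

```bash
python3 - <<'E'
from h import *
s=sense();np.save("w6.npy",s,allow_pickle=True)
im=read_camera("wrist");cv2.imwrite("pics/w6.png",im)
ex=np.array([.9776,-.2105]);ey=np.array([.2105,.9776]);p=s['position'][:2]
print(s['t'],s['position'],p@ex-495.85,p@ey-112.9+20,s['ft_force'][:2]@ey,s['ft_force'][:2]@ex,s['finger_gap'],s['gripper_force'],s['joint_velocities'].round(3))
cv2.imwrite("pics/w6c.png",im[100:320,150:550].repeat(2,0).repeat(2,1))
E
```

```text
6.6 [527.41691491  94.13922929  46.82519047] -0.06353174669976625 110.15177114543056 -6.089264712446357 2.371013928341249 28.648402918955803 47.97170653939247 [ 0.001 -0.002  0.001  0.002 -0.     0.001 -0.   ]
```

View pics/w6c.png

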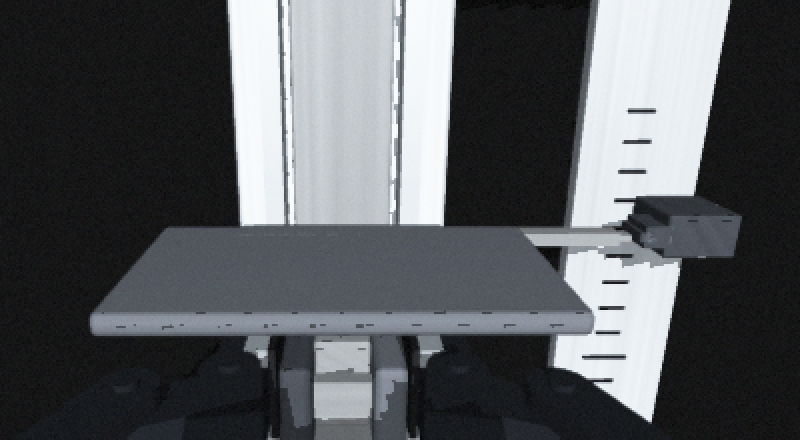

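The lever is shut with the gap at 28.6 mm and a 48 N grip, and the pointer at crop (630,237) is still level with the clip nose. I hold a little longer and then hand in.

Emit:
{"name": "drive_tool", "arguments": {"plan": [{"translation":[0,0,0],"spin":0},{"translation":[0,0,0],"spin":0},{"translation":[0,0,0],"spin":0},{"translation":[0,0,0],"spin":0},{"translation":[0,0,0],"spin":0}]}}

```text
t: 7.15
position: [527.4, 94.1, 46.8]
tool_rot: [[0.213, 0.977, 0.003], [0.977, -0.213, -0.002], [-0.001, 0.004, -1.0]]
ft_force: [2.2, -7.1, 5.7]
finger_gap: 28.5
gripper_force: 48.0
```

```bash
python3 -c "
from station import *
s=sense();print(s['t'],s['position'],s['finger_gap'],s['gripper_force']);print(sign_off())"
```

```text
7.15 [527.42753614  94.13157632  46.83704471] 28.504333482204302 47.969651799649
the job is handed in; nothing more can be done
None
```

I handed the job in at 7.15 s, still holding: the pointer is within about 1 mm of the clip by the wrist camera, the lever is squeezed shut with a 48 N grip, and the mug, plant, mouse and pen pot were left alone; the hand-in gave no verdict.

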